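# Weigh out a charge of milling balls on a docked spring scale

### The arm

A 7-joint arm with a two-finger parallel gripper is mounted at the origin on a cart in front of the work surface, level with it; the furniture and walls round the work are solid. World frame = base frame: x ahead of the robot, y to its left, z up, the work surface at z = 0. Lengths are in m, angles in rad, forces in N, time in s.
With the tool pointing down it reaches from about 0.4 to 0.85 m from the base axis. Payload 10.4 kg.
Tool frame: the origin (TCP) lies between the finger pads; the fingertips stand 22 mm ahead of it and the grasp point (between the pads) lies 3 mm ahead of it (r.nose_length is the distance from the TCP to the fingertips, in m); z points along the fingers, y is the line along which they close (so a half turn about z gives the same grasp; the last joint's range is limited). The gripper opens to 87 mm and grips with 3 to 60 N. Pads are 19 mm wide; open, the fingers measure 117 mm over their backs; the gripper's body (75 mm by 190 mm) begins 51 mm behind the grasp point.
Start: joints at [1.316, 0.332, -0.065, 1.46, 0.022, 1.35, -0.088], TCP at [0.144, -0.608, 0.245] pointing down, gripper open.
Joint ranges: [-2.6, 2.6], [-0.5, 2.12], [-1.47, 1.34], [0.16, 2.42], [-1.27, 4.41], [0.06, 2.06], [-2.6, 2.6]. Speed limits (rad/s): [2.22, 2.22, 2.79, 2.79, 3.14, 3.14, 3.14].

### API

Orientations are given as a unit quaternion [x, y, z, w].
In Python, from bench import readout, cams, r gives the robot as it stands. The module is installed in compiled form; this text tells all that it offers.
- The arm moves only by the tool step_arm, never from a script. Its argument "deltas" is a list that holds one entry, the list of rows, each a list of 7 numbers: the turn, a rotation vector about the tool's x, y, z in rad, then the shift along the tool's x, y, z in m, then the opening in per cent of the stroke, from 0 (shut) to 100 (fully open). A call has 1 to 20 rows; each row is the pose to reach, as a shift and turn from the pose commanded when the call began, along the tool's axes at that moment; what a row does not reach only later rows make up. A row lasts 1/8 s, in which the tool goes at most 62.5 mm and 10.7 degrees, less where a joint would pass 70% of its speed; a pose out of reach is approached as far as the arm can. A call with a gripper value outside its range is refused whole. The fingers move at their own pace and stop on an object; "squeeze" is the grip in N (left out, the last holds). Time passes only in rows, so rows that repeat a pose let the fingers close. It gives the time, the measured TCP pose, the force, the opening and the grip force at its end, in the units of the state.
- readout.read_state(): the state, without advancing time (a new reading comes with each control period).
- cams.camera(name): name is "scene" or "top" or "wrist"; returns a dict with "img" (480x640x3 uint8, red, green, blue), "fx", "fy", "cx", "cy" (pixels), "k1" (the pictures are not rectified: a ray, as slopes to the right and down, at radius r is drawn at 1 + k1 r^2 times it, then the intrinsics apply), "origin" and "rotation" of the camera in the world; the wrist camera has in their place "T_tool_cam" (4x4, takes a point from camera to tool coordinates, whose origin is the TCP and whose axes are the flange's). Camera axes: x right, y up, looking along -z (the intrinsics and any distortion apply to the point x, -y, -z); pixel columns grow to the right and rows downward; lengths in m; the calibration is good to about 2 mm. A picture is of the moment at which its call begins: read the wrist's pose just before it. There is no depth.
- r.close_job(): hands the job in; it is judged then, once.
The state is a dict: "time": time; "joint_positions": joint angles; "joint_vel": joint speeds; "joint_torque": joint torques, N m; "ee_pos": TCP position; "eef_rot": TCP orientation; "ft_force": force on the tool from outside, world axes, zero at the start; "torque": the same for the moment, N m; "width": finger opening in m; "grip_force": force on a finger pad.
Only numpy, scipy, OpenCV 4.12 (cv2) and the standard library are available. Lean on these libraries where they do the work, as an engineer would, in place of code of your own. Each camera call takes 0.05 s, during which the arm holds its last target. There are 200 camera calls.

### The job

Push, without lifting it, the spring scale up the short ramp of the filling station until its rear edge drops behind the lip and it stands flat on the deck under the hopper. Then tip the hopper, whose handle is the red crossbar, so that all six steel balls roll into the scale's pan and their weight brings the pan down onto its stop, without spilling a ball, and let the hopper fall back to rest. Leave the other things on the bench alone.

Things in the scene. Friction and masses are not known exactly. Their poses are not given: they have to be found in the camera images.
- station: filling station, fixed to the bench: aluminium deck with a steel ramp before it, blue guide rails and a tipping hopper on grey brackets. Origin: on the bench surface under the middle of the deck; its +y is the direction in which the scale is pushed, z up. Deck top 6 mm above the bench. Straight rails along both sides, 22 mm high, slippery, 118 mm apart inside, from y = -132 mm
- ramp_foot (a point): middle of the ramp's foot, where it rises from the bench (station y = -130 mm); ramp 118 mm wide, 70 mm long. Here the rails flare outward, reaching 45 mm further to -y, where they are about 163 mm apart
- lip (a point): middle of the top edge of the lip at the ramp's upper end (station y = -60 mm), 12 mm above the bench; behind it the deck lies 6 mm lower
- end_stop (a point): middle of the upper edge, on the face towards the ramp, of the blue end stop at the far end of the deck (station y = +62 mm, 20 mm above the bench)
- scale: spring scale standing loose before the ramp, 0.5 to 1.2 kg. Origin: centre of its base's underside; its +y end goes up first. White spring column, 100 mm high, at x = +42 mm. Docked, its rear edge has dropped behind the lip and it stands flat on the deck: origin -5 to +7 mm from the station's along the station's y, 6 mm above the bench
- base_top (a point): centre of the top of the scale's grey base, 110 mm wide (x), 110 mm long (y), 14 mm thick, its two front (+y) corners rounded. The pan's centre lies at x = -12 mm; the empty pan's rim is 63 mm, its -y wall 73 mm above the base's underside
- push_point (a point): middle of the outer (-y) face of the scale's yellow push plate, 25 mm above the scale's underside, 55 mm to the -y of its origin; the plate is 60 mm wide, 6 mm thick and reaches 50 mm above the underside, with free space behind it. Pushing up the ramp takes some 4 to 14 N
- pan_floor (a point): centre of the floor of the scale's square steel pan, top face; inside 66 mm (x) by 76 mm (y), walls 23 mm above the floor, 33 mm at the -y side
- pan (a joint): how far the pan has sunk on its spring, m: 0 = empty, up; 0.015 = down on its hard stop. It starts to sink at 0.7 N of load and reaches the stop at 1.5 N, that is with five of the six balls
- hopper (a joint): tip angle of the hopper, rad: 0 = at rest (floor slopes 0.35 rad down to the rear, so the balls stay in), grows as it tips towards the pan, end 1.15. The balls roll out past 0.35; by 0.8 all are out. Let go, it falls back to 0 by its own weight. Its open steel trough, 46 by 75 mm inside with walls 28 mm high, extends from the pivot to the station's +y
- hopper_bar (a point): middle of the hopper's red crossbar, a round bar along the station's x, 10 mm thick, 80 mm long, above the trough, 75 mm from the pivot axis; at rest it is 43 mm to the +y of the pivot and 61 mm above it. Pushed from its +y side towards the station's -y (about 1 to 3 N) it moves in an arc over the pivot and tips the hopper. Free space behind and above
- hopper_pivot (a point): on the hopper's pivot axis (along the station's x), at its pouring lip: 90 mm above the bench, station x = -12 mm, y = +25 mm, over the docked pan
- ball0_center (a point): centre of one of the six steel milling balls, 20 mm in diameter, 33 g; at the start in the hopper
- ball1_center (a point): centre of one of the six steel milling balls, 20 mm in diameter, 33 g; at the start in the hopper
- ball2_center (a point): centre of one of the six steel milling balls, 20 mm in diameter, 33 g; at the start in the hopper
- ball3_center (a point): centre of one of the six steel milling balls, 20 mm in diameter, 33 g; at the start in the hopper
- ball4_center (a point): centre of one of the six steel milling balls, 20 mm in diameter, 33 g; at the start in the hopper
- ball5_center (a point): centre of one of the six steel milling balls, 20 mm in diameter, 33 g; at the start in the hopper
- objective_case: bystander, leave alone: objective case, white jar with black screw top, 36 mm wide, 54 mm high; origin at the centre of its underside
- dish_a: bystander, leave alone: clear lidded culture dish, 58 mm wide, 15 mm high; origin at the centre of its underside
- cap_box: bystander, leave alone: white capillary box, 30x85x19 mm; origin at the centre of its underside
- usb_stick: bystander, leave alone: black USB stick, 18x51x9 mm; origin at the centre of its underside

How it is judged:
On the way, in this order (a step that is already met when the one before it is completed fails the run):
1. the scale stands flat on the deck behind the lip, pan still up (y of scale in the frame of station between -0.008 and 0.01 m and z of scale in the frame of station below 0.008 m and angle between scale's own z axis and vertical below 0.03 rad and value of joint pan below 0.004 m), for 0.2 s.
2. the hopper is being tipped (value of joint hopper above 0.25 rad), for 0.05 s.
3. the balls have brought the pan down onto its stop (value of joint pan above 0.0135 m and x of ball0_center in the frame of pan_floor between -0.035 and 0.035 m and y of ball0_center in the frame of pan_floor between -0.041 and 0.041 m and z of ball0_center in the frame of pan_floor between 0.004 and 0.036 m and x of ball1_center in the frame of pan_floor between -0.035 and 0.035 m and y of ball1_center in the frame of pan_floor between -0.041 and 0.041 m and z of ball1_center in the frame of pan_floor between 0.004 and 0.036 m and x of ball2_center in the frame of pan_floor between -0.035 and 0.035 m and y of ball2_center in the frame of pan_floor between -0.041 and 0.041 m and z of ball2_center in the frame of pan_floor between 0.004 and 0.036 m and x of ball3_center in the frame of pan_floor between -0.035 and 0.035 m and y of ball3_center in the frame of pan_floor between -0.041 and 0.041 m and z of ball3_center in the frame of pan_floor between 0.004 and 0.036 m and x of ball4_center in the frame of pan_floor between -0.035 and 0.035 m and y of ball4_center in the frame of pan_floor between -0.041 and 0.041 m and z of ball4_center in the frame of pan_floor between 0.004 and 0.036 m and x of ball5_center in the frame of pan_floor between -0.035 and 0.035 m and y of ball5_center in the frame of pan_floor between -0.041 and 0.041 m and z of ball5_center in the frame of pan_floor between 0.004 and 0.036 m), for 0.2 s.
At the end, for the whole second after the job is handed in: The scale stands flat (within 0.03 rad) on the deck behind the lip, its origin -8 to +10 mm along y from the station's and under 8 mm above the bench; all six balls are in its pan; the pan is at least 13.5 mm down, on its stop; the hopper is back within 0.1 rad of rest (all of step 3 and y of scale in the frame of station between -0.008 and 0.01 m and z of scale in the frame of station below 0.008 m and angle between scale's own z axis and vertical below 0.03 rad and value of joint hopper below 0.1 rad); the robot touches nothing.
It fails at once if a ball is spilled (falls below the pan) (height (world z) of any of ball0_center, ball1_center, ball2_center, ball3_center, ball4_center, ball5_center below 0.035 m).
It fails at once if the scale is tipped over or nearly so (angle between scale's own z axis and vertical above 0.5 rad).
It fails at once if the scale is lifted instead of pushed (z of scale in the frame of station above 0.03 m).
It fails at once if a bystander is moved by more than 30 mm (distance of any of objective_case, dish_a, cap_box, usb_stick from where it was at the start of the episode above 0.03 m).
It also fails if it takes over 64 s, if anything falls off the work surface, if the arm or the gripper's body presses on something with over 40 N, if the wrist force passes 120 N, or if a joint passes its speed limit or range.

## Working session

There is one attempt and no reset: what is moved stays moved. The work goes in short steps, Python scripts to look and compute and a tool call to move; the robot and the scene stay as the last step left them, time stands still between calls to the robot, and variables do not carry over. Pictures are saved under pics/ and viewed, at most 10 in all, crops included, and the job is handed in when it is done.

Besides the shell and the picture viewer there is one more tool, called by a JSON object that holds its "name" and its "arguments", one argument or row to a line. step_arm: Moves the arm, as the interface text tells. Its arguments: {"type":"object","properties":{"deltas":{"type":"array"},"squeeze":{"type":"number"}},"required":["deltas"]}

```bash
mkdir -p pics; cat > h.py <<'E'
import numpy as np, cv2
from scipy.spatial.transform import Rotation as R
from bench import readout, cams, r
def ray(c,u,v,st=None):
    p=np.array([[[u,v]]],float)
    x,y=(u-c["cx"])/c["fx"],(v-c["cy"])/c["fy"]
    X,Y=x,y
    for _ in range(20):
        k=1+c["k1"]*(X*X+Y*Y); X,Y=x/k,y/k
    return np.array(c["origin"]),np.array(c["rotation"])@np.array([X,-Y,-1.])
def onz(c,u,v,z):
    o,d=ray(c,u,v); return o+d*(z-o[2])/d[2]
def proj(c,P):
    q=np.array(c["rotation"]).T@(np.array(P)-np.array(c["origin"])); x,y=q[0]/-q[2],-q[1]/-q[2]
    k=1+c["k1"]*(x*x+y*y); return c["cx"]+c["fx"]*x*k,c["cy"]+c["fy"]*y*k
E
python3 - <<'E'
from h import *
for n in("scene","top"):
    c=cams.camera(n); cv2.imwrite(f"pics/{n}0.png",c["img"][:,:,::-1]); print(n,c["origin"],np.round(c["rotation"],3).tolist(),c["fx"],c["k1"])
s=readout.read_state(); print(s["time"],s["ee_pos"],s["eef_rot"],s["ft_force"],s["width"])
E
```

```text
scene [ 0.05085289 -0.45384687  0.94697788] [0.307, -0.14, -0.372, 0.865] 470.1509813607535 -0.0020926612587205827
top [0.46876564 0.0076493  1.63543232] [0.025, -0.022, -0.698, 0.715] 610.4081310279756 -0.079756155294166
0.1 [ 0.14349843 -0.60797982  0.24384548] [ 9.93292054e-01  1.15630892e-01 -9.92086723e-05 -6.18052528e-04] [ 0.18424179 -0.55850512 -0.23809825] 0.08731671367326245
```

View pics/top0.png

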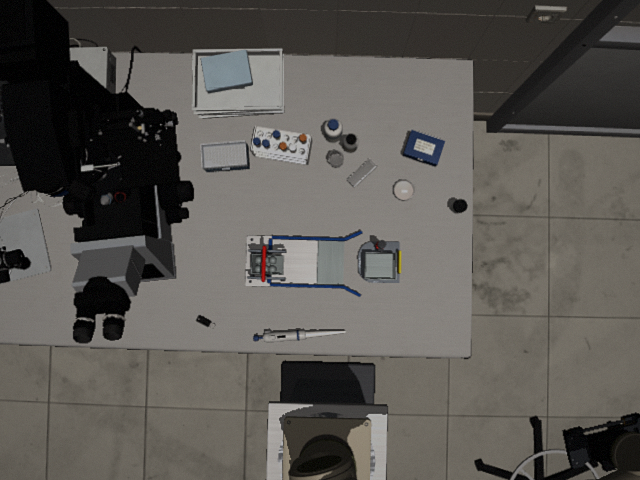

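View pics/scene0.png

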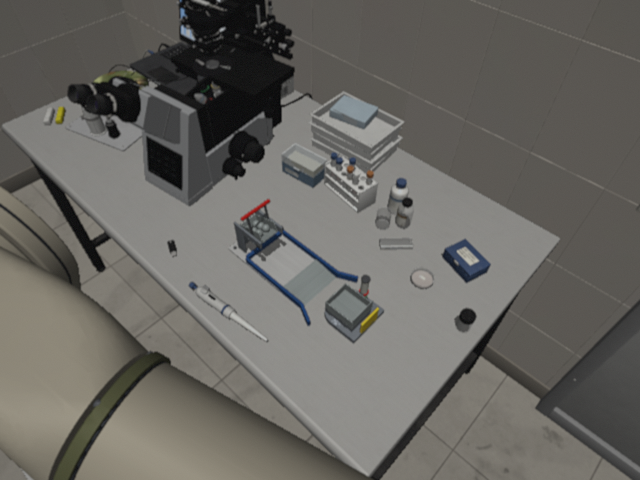

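The top picture shows the station at about (245-360, 235-295), with the red bar at (264,263). The scale is at (380,262) with its yellow plate at (401,262), so the push direction is image left (world +y). Next I fix the quaternion handling and measure.

```bash
python3 - <<'E'
s=open('h.py').read()
s=s.replace('np.array(c["rotation"])','R.from_quat(c["rotation"]).as_matrix()')
s+='''
def blob(img,lo,hi,box):
    m=cv2.inRange(cv2.cvtColor(img,cv2.COLOR_RGB2HSV),lo,hi); k=np.zeros_like(m); x0,y0,x1,y1=box; k[y0:y1,x0:x1]=1; m=m*k
    n,l,st,ce=cv2.connectedComponentsWithStats(m); i=1+np.argmax(st[1:,4]); pts=np.argwhere(l==i)[:,::-1].astype(np.float32)
    return ce[i],st[i],cv2.minAreaRect(pts)
'''
open('h.py','w').write(s)
E
python3 - <<'E'
from h import *
for n,b in(("top",(230,215,420,310)),("scene",(200,180,420,340))):
    c=cams.camera(n); im=c["img"]
    for nm,lo,hi,zz in(("red",(0,150,80),(8,255,255),.151),("yel",(20,120,80),(35,255,255),.05)):
        ce,st,rc=blob(im,lo,hi,b); box=cv2.boxPoints(rc)
        print(n,nm,ce,st,[np.round(onz(c,*p,zz)[:2],4).tolist() for p in [ce,*box]])
    if n=="top":
        m=cv2.inRange(cv2.cvtColor(im,cv2.COLOR_RGB2HSV),(105,120,40),(125,255,255))
        nn,l,st,ce=cv2.connectedComponentsWithStats(m[215:310,230:420])
        for i in range(1,nn):
            if st[i,4]>30:
                p=np.argwhere(l==i)[:,::-1]+[230,215]
                # straight-part line fit, top z=.022
                w=np.array([onz(c,u,v,.022)[:2] for u,v in p])
                lo,hi=w[:,1].min(),w[:,1].max(); q=w[(w[:,1]>hi-.2+0*lo)]
                f=np.polyfit(q[:,1],q[:,0],1)
                print("rail",st[i],"y",lo,hi,"slope",f, "x at mid",np.polyval(f,hi-.1))
    cr=im[b[1]:b[3],b[0]:b[2]]; cv2.imwrite(f"pics/{n}1.png",cv2.resize(cr,None,fx=3.6,fy=3.6,interpolation=cv2.INTER_CUBIC)[:,:,::-1])
E
```

```text
top red [263.34645669 262.76377953] [261 246   5  36 127] [[0.5154, 0.1665], [0.4711, 0.1713], [0.5565, 0.1708], [0.5564, 0.1614], [0.471, 0.1619]]
top yel [399.5 261.5] [399 251   2  22  44] [[0.5307, -0.1765], [0.558, -0.1747], [0.5581, -0.1774], [0.5035, -0.1783], [0.5034, -0.1757]]
rail [ 39  16  93  19 279] y -0.07621124105646374 0.1673030861793529 slope [-0.03961366  0.58928335] x at mid 0.5866172305690694
rail [ 38  64  92  17 252] y -0.07452630084664352 0.16667259208574436 slope [0.01772946 0.46200657] x at mid 0.4631886403851082
scene red [254.82105263 209.66315789] [241 200  29  20  95] [[0.5113, 0.168], [0.4705, 0.172], [0.5559, 0.1724], [0.5532, 0.1636], [0.4682, 0.1635]]
scene yel [368.7173913  320.16304348] [360 308  19  25 184] [[0.5188, -0.1816], [0.4864, -0.174], [0.5577, -0.1736], [0.5553, -0.1898], [0.4845, -0.1897]]
```

View pics/top1.png

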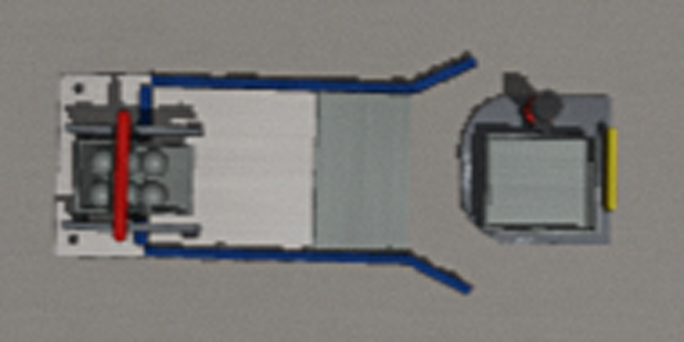

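The top crop shows the rails straight between crop x=150 and 415, the foot of the ramp at x≈408, the lip at x≈315 and the scale's rear edge at x≈609. The hopper holds its balls. I fit the rails and the scale pose, then work out the first move.

```bash
cat >> h.py <<'E'
def tgt(p,Rm):
    """delta from current measured pose to pos p, orientation matrix Rm"""
    s=readout.read_state(); R0=R.from_quat(s["eef_rot"]); 
    return np.round(np.r_[(R0.inv()*R.from_matrix(Rm)).as_rotvec(),R0.inv().apply(np.array(p)-s["ee_pos"])],4)
def tool(tilt=0.,yaw=0.):
    """fingers down, tilted so that tips lead to +y; tool y along world x"""
    M=np.array([[0,1,0],[1,0,0],[0,0,-1.]])
    return R.from_euler('z',yaw).as_matrix()@R.from_euler('x',tilt).as_matrix()@M
E
python3 - <<'E'
from h import *
c=cams.camera("top"); im=c["img"]
m=cv2.inRange(cv2.cvtColor(im,cv2.COLOR_RGB2HSV),(105,120,40),(125,255,255))
fs=[]
for a,b in((230,248),(278,292)):
    p=np.argwhere(m[a:b,276:343])[:,::-1]+[276,a]
    w=np.array([onz(c,u,v,.022)[:2] for u,v in p]); f=np.polyfit(w[:,1],w[:,0],1); fs.append(f); print(f,np.polyval(f,.0))
F=np.mean(fs,0); print("centre line x at y=0,.1665,-.12:",np.polyval(F,[0,.1665,-.12]))
g=lambda x,y,z:np.round(onz(c,230+x/3.6-.36,215+y/3.6-.36,z),4)
print("base rear",g(609,95,.014),g(609,243,.014))
print("ramp foot",g(408,92,0),g(408,247,0),"lip",g(316,92,.012),g(316,247,.012))
print("pan rim inner",[g(x,y,.063) for x,y in((488,138),(587,138),(587,227),(488,227))])
print("plate",[g(x,y,.05) for x,y in((607,128),(617,128),(617,210))])
T=tool(.6); print(T.round(2),tgt([.528,-.28,.2],T))
E
```

```text
[0.0085664  0.58786001] 0.587860014503707
[-0.00046313  0.46266326] 0.46266326296634336
centre line x at y=0,.1665,-.12: [0.52526164 0.52593624 0.52477544]
base rear [ 0.5866 -0.1779  0.014 ] [ 0.4773 -0.1798  0.014 ]
ramp foot [ 0.5862 -0.0294  0.    ] [ 0.4708 -0.0321  0.    ] lip [0.5836 0.039  0.012 ] [0.4691 0.036  0.012 ]
pan rim inner [array([ 0.55  , -0.0861,  0.063 ]), array([ 0.5518, -0.157 ,  0.063 ]), array([ 0.4881, -0.1582,  0.063 ]), array([ 0.4864, -0.0874,  0.063 ])]
plate [array([ 0.5601, -0.1728,  0.05  ]), array([ 0.5602, -0.18  ,  0.05  ]), array([ 0.501, -0.181,  0.05 ])]
[[ 0.    1.    0.  ]
 [ 0.83  0.    0.56]
 [ 0.56  0.   -0.83]] [ 0.4004  0.5062 -1.2961  0.4495 -0.231   0.0443]
```

{"name": "step_arm", "arguments": {
  "deltas": [
    [[0.4, 0.506, -1.296, 0.45, -0.231, 0.044, 29], [0.4, 0.506, -1.296, 0.45, -0.231, 0.044, 29], [0.4, 0.506, -1.296, 0.45, -0.231, 0.044, 29], [0.4, 0.506, -1.296, 0.45, -0.231, 0.044, 29], [0.4, 0.506, -1.296, 0.45, -0.231, 0.044, 29], [0.4, 0.506, -1.296, 0.45, -0.231, 0.044, 29], [0.4, 0.506, -1.296, 0.45, -0.231, 0.044, 29], [0.4, 0.506, -1.296, 0.45, -0.231, 0.044, 29], [0.4, 0.506, -1.296, 0.45, -0.231, 0.044, 29], [0.4, 0.506, -1.296, 0.45, -0.231, 0.044, 29], [0.4, 0.506, -1.296, 0.45, -0.231, 0.044, 29], [0.4, 0.506, -1.296, 0.45, -0.231, 0.044, 29]]
  ]
}}

```text
time: 1.75
ee_pos: [0.5277, -0.2816, 0.2009]
eef_rot: [0.677, 0.675, 0.208, -0.208]
ft_force: [0.2, -0.0, -0.1]
width: 0.0248
grip_force: 0.0
```

```bash
python3 - <<'E'
from h import *
s=readout.read_state(); print(s["time"],s["ee_pos"],R.from_quat(s["eef_rot"]).as_matrix().round(3),np.round(s["joint_positions"],2),s["width"])
print(tgt([.529,-.225,.035],tool(.6)))
E
```

```text
1.75 [ 0.52765396 -0.28158791  0.20087297] [[ 0.002  1.     0.002]
 [ 0.827 -0.003  0.563]
 [ 0.563  0.    -0.827]] [ 0.99  0.62 -0.5   1.32 -0.23  1.58  0.56] 0.024820674301024446
[ 0.0017  0.0024 -0.0023 -0.0466  0.0012  0.169 ]
```

{"name": "step_arm", "arguments": {
  "deltas": [
    [[0, 0, 0, -0.03, 0.001, 0.042, 29], [0, 0, 0, -0.06, 0.001, 0.085, 29], [0, 0, 0, -0.093, 0.001, 0.137, 29], [0, 0, 0, -0.093, 0.001, 0.137, 29], [0.002, 0.002, -0.002, -0.047, 0.001, 0.169, 29], [0.002, 0.002, -0.002, -0.047, 0.001, 0.169, 29], [0.002, 0.002, -0.002, -0.047, 0.001, 0.169, 29]]
  ]
}}

```text
time: 2.62
ee_pos: [0.5306, -0.225, 0.0371]
eef_rot: [0.675, 0.677, 0.209, -0.208]
ft_force: [0.5, -0.5, -0.6]
width: 0.0249
grip_force: 0.0
```

```bash
python3 - <<'E'
from h import *
c=cams.camera("scene");cv2.imwrite("pics/s2.png",cv2.resize(c["img"][170:370,200:460],None,fx=3,fy=3,interpolation=cv2.INTER_CUBIC)[:,:,::-1])
s=readout.read_state(); print(s["ee_pos"],s["ft_force"])
E
```

```text
[ 0.53032419 -0.22556714  0.03654191] [ 0.05246208 -0.18751189 -0.58371939]
```

View pics/s2.png

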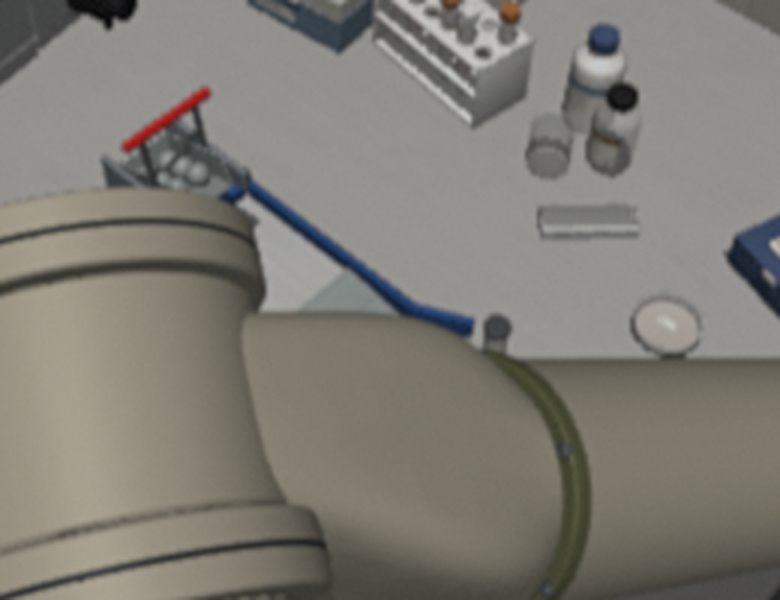

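The arm hides the scale from the scene camera, so I rely on the force readings. I push forward in small rows.

{"name": "step_arm", "arguments": {
  "deltas": [
    [[0, 0, 0, 0.004, 0, 0.003, 29], [0, 0, 0, 0.008, 0, 0.006, 29], [0, 0, 0, 0.012, 0, 0.008, 29], [0, 0, 0, 0.017, 0, 0.011, 29], [0, 0, 0, 0.021, 0, 0.014, 29], [0, 0, 0, 0.025, 0, 0.017, 29], [0, 0, 0, 0.029, 0, 0.02, 29], [0, 0, 0, 0.033, 0, 0.023, 29]]
  ]
}}

```text
time: 3.68
ee_pos: [0.5301, -0.1861, 0.0347]
eef_rot: [0.676, 0.676, 0.209, -0.207]
ft_force: [0.0, -9.5, 6.7]
width: 0.0251
grip_force: 4.9
```

{"name": "step_arm", "arguments": {
  "deltas": [
    [[0, 0, 0, 0.004, 0, 0.003, 29], [0, 0, 0, 0.008, 0, 0.006, 29], [0, 0, 0, 0.012, 0, 0.008, 29], [0, 0, 0, 0.017, 0, 0.011, 29], [0, 0, 0, 0.021, 0, 0.014, 29], [0, 0, 0, 0.025, 0, 0.017, 29], [0, 0, 0, 0.029, 0, 0.02, 29], [0, 0, 0, 0.033, 0, 0.023, 29]]
  ]
}}

```text
time: 4.68
ee_pos: [0.5305, -0.1468, 0.0345]
eef_rot: [0.676, 0.676, 0.209, -0.207]
ft_force: [0.5, -12.4, 7.7]
width: 0.0251
grip_force: 6.2
```

```bash
python3 - <<'E'
from h import *
s=readout.read_state(); print(s["ee_pos"],s["ft_force"])
c=cams.camera("top");cv2.imwrite("pics/t2.png",cv2.resize(c["img"][215:310,230:420],None,fx=3.6,fy=3.6,interpolation=cv2.INTER_CUBIC)[:,:,::-1])
E
```

```text
[ 0.53046123 -0.14678381  0.03452869] [  0.45627335 -12.42690978   7.69401214]
```

View pics/t2.png

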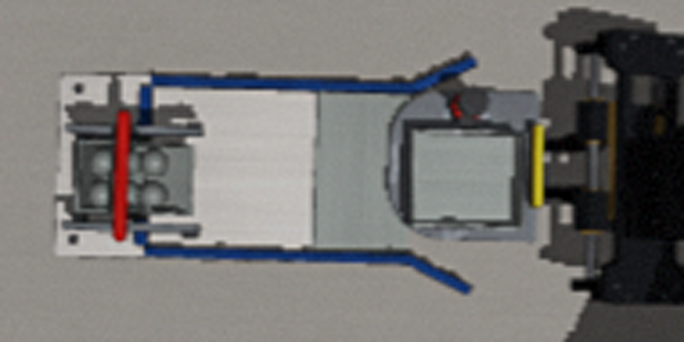

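The scale is entering the ramp nearly straight, about 3 mm to the +x side of the rails' middle. I keep pushing and steer slightly toward -x.

{"name": "step_arm", "arguments": {
  "deltas": [
    [[0, 0, 0, 0.0043, -0.0005, 0.0026, 29], [0, 0, 0, 0.0085, -0.001, 0.0052, 29], [0, 0, 0, 0.0128, -0.0015, 0.0078, 29], [0, 0, 0, 0.0171, -0.002, 0.0104, 29], [0, 0, 0, 0.0214, -0.0025, 0.013, 29], [0, 0, 0, 0.0256, -0.003, 0.0156, 29], [0, 0, 0, 0.03, -0.0035, 0.0183, 29], [0, 0, 0, 0.0342, -0.004, 0.0209, 29]]
  ]
}}

```text
time: 5.72
ee_pos: [0.5252, -0.1048, 0.0354]
eef_rot: [0.675, 0.676, 0.208, -0.208]
ft_force: [0.3, -4.3, -4.8]
width: 0.0254
grip_force: 2.8
```

{"name": "step_arm", "arguments": {
  "deltas": [
    [[0, 0, 0, 0.0043, 0, 0.0026, 29], [0, 0, 0, 0.0085, 0, 0.0052, 29], [0, 0, 0, 0.0128, 0, 0.0078, 29], [0, 0, 0, 0.0171, 0, 0.0104, 29], [0, 0, 0, 0.0214, 0, 0.013, 29], [0, 0, 0, 0.0256, 0, 0.0156, 29], [0, 0, 0, 0.03, 0, 0.0183, 29], [0, 0, 0, 0.0342, 0, 0.0209, 29]]
  ]
}}

```text
time: 6.72
ee_pos: [0.5254, -0.0636, 0.0381]
eef_rot: [0.675, 0.676, 0.209, -0.209]
ft_force: [-0.6, -6.8, -2.3]
width: 0.0255
grip_force: 3.7
```

```bash
python3 - <<'E'
from h import *
s=readout.read_state(); print(s["ee_pos"],s["ft_force"],s["torque"])
c=cams.camera("top");cv2.imwrite("pics/t3.png",cv2.resize(c["img"][215:310,230:420],None,fx=3.6,fy=3.6,interpolation=cv2.INTER_CUBIC)[:,:,::-1])
E
```

```text
[ 0.52535361 -0.06363386  0.03811423] [-0.57404713 -6.771657   -2.300044  ] [-2.29881426 -0.03735148  0.0066145 ]
```

View pics/t3.png

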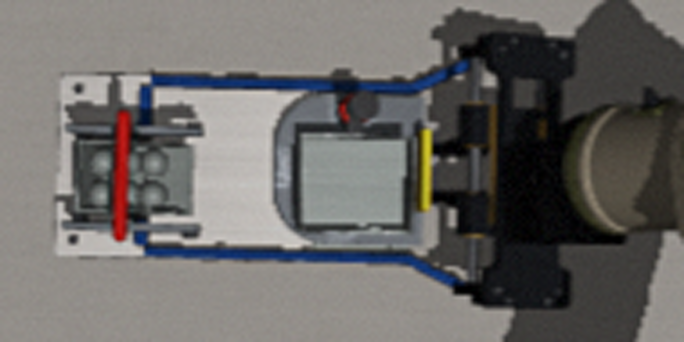

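The scale sits between the rails with its front past the lip (crop x≈275). I continue.

{"name": "step_arm", "arguments": {
  "deltas": [
    [[0, 0, 0, 0.0043, 0, 0.0026, 29], [0, 0, 0, 0.0085, 0, 0.0052, 29], [0, 0, 0, 0.0128, 0, 0.0078, 29], [0, 0, 0, 0.0171, 0, 0.0104, 29], [0, 0, 0, 0.0214, 0, 0.013, 29], [0, 0, 0, 0.0256, 0, 0.0156, 29], [0, 0, 0, 0.03, 0, 0.0183, 29], [0, 0, 0, 0.0342, 0, 0.0209, 29], [0, 0, 0, 0.0385, 0, 0.0235, 29], [0, 0, 0, 0.0428, 0, 0.0261, 29], [0, 0, 0, 0.047, 0, 0.0287, 29], [0, 0, 0, 0.0513, 0, 0.0313, 29]]
  ]
}}

```text
time: 8.28
ee_pos: [0.5248, -0.0027, 0.0412]
eef_rot: [0.675, 0.676, 0.209, -0.21]
ft_force: [-0.5, -4.1, -3.4]
width: 0.0254
grip_force: 2.1
```

```bash
python3 - <<'E'
from h import *
s=readout.read_state(); print(s["ee_pos"],s["ft_force"],R.from_quat(s["eef_rot"]).as_matrix()[:,1])
c=cams.camera("top");ce,st,rc=blob(c["img"],(20,120,80),(35,255,255),(230,215,420,310)); print(ce,st,[onz(c,*p,.058)[:2].round(4).tolist() for p in cv2.boxPoints(rc)])
E
```

```text
[ 0.52482308 -0.00269584  0.04115707] [-0.4615907  -4.13648905 -3.36145649] [ 9.99996115e-01  2.72710989e-03 -5.76638681e-04]
[322.47945205 260.5890411 ] [321 250   4  23  73] [[0.5552, 0.0282], [0.5553, 0.0204], [0.4985, 0.019], [0.4983, 0.0267]]
```

{"name": "step_arm", "arguments": {
  "deltas": [
    [[0, 0, 0, 0.0033, 0, 0.0022, 29], [0, 0, 0, 0.0066, 0, 0.0045, 29], [0, 0, 0, 0.01, 0, 0.0068, 29], [0, 0, 0, 0.0132, 0, 0.009, 29], [0, 0, 0, 0.0165, 0, 0.0112, 29], [0, 0, 0, 0.02, 0, 0.0135, 29], [0, 0, 0, 0.02, 0, 0.0135, 29]]
  ]
}}

```text
time: 9.2
ee_pos: [0.5249, 0.0217, 0.0416]
eef_rot: [0.674, 0.676, 0.209, -0.21]
ft_force: [-0.6, -1.7, -0.8]
width: 0.0258
grip_force: 0.9
```

```bash
python3 - <<'E'
from h import *
s=readout.read_state(); print(s["ee_pos"],s["ft_force"])
c=cams.camera("top");ce,st,rc=blob(c["img"],(20,120,80),(35,255,255),(230,215,420,310)); print(ce,st,[onz(c,*p,.056)[:2].round(4).tolist() for p in cv2.boxPoints(rc)])
cv2.imwrite("pics/t4.png",cv2.resize(c["img"][215:310,230:420],None,fx=3.6,fy=3.6,interpolation=cv2.INTER_CUBIC)[:,:,::-1])
E
```

```text
[0.52489777 0.02173788 0.04163348] [-0.63231014 -1.6907654  -0.83229172]
[313.52542373 260.81355932] [312 250   4  23  59] [[0.498, 0.0514], [0.5549, 0.0491], [0.5547, 0.0425], [0.4977, 0.0448]]
```

View pics/t4.png

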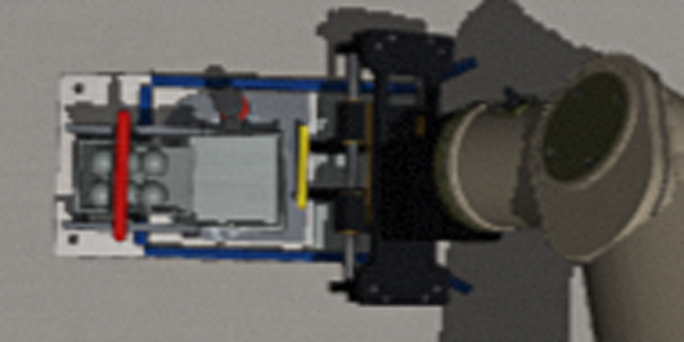

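The plate's face is at y≈0.043, so the scale's origin is about level with the station's. I push 3 mm more for margin, then back off, raise and look with the wrist camera.

{"name": "step_arm", "arguments": {
  "deltas": [
    [[0, 0, 0, 0.0015, 0, 0.001, 29], [0, 0, 0, 0.0025, 0, 0.0017, 29], [0, 0, 0, 0.0025, 0, 0.0017, 29], [0, 0, 0, -0.025, 0, -0.017, 29], [0, 0, 0, -0.05, 0, -0.034, 29], [0, 0, 0, -0.05, 0, -0.034, 29], [0, 0, 0, 0.01, 0, -0.12, 29], [0, 0, 0, 0.01, 0, -0.12, 29], [0, 0, 0, 0.01, 0, -0.12, 29]]
  ]
}}

```text
time: 10.38
ee_pos: [0.5268, -0.0382, 0.1492]
eef_rot: [0.674, 0.677, 0.21, -0.207]
ft_force: [0.3, -0.1, 0.4]
width: 0.025
grip_force: 0.0
```

```bash
python3 - <<'E'
from h import *
s=readout.read_state(); print(s["ee_pos"],s["ft_force"])
c=cams.camera("wrist"); cv2.imwrite("pics/w5.png",c["img"][:,:,::-1]); print(np.round(c["T_tool_cam"],3),c["fx"])
c=cams.camera("top");ce,st,rc=blob(c["img"],(20,120,80),(35,255,255),(230,215,420,310)); print(ce,st,[onz(c,*p,.056)[:2].round(4).tolist() for p in cv2.boxPoints(rc)])
print(tgt([.514,.24,.26],tool(0)))
E
```

```text
[ 0.52678763 -0.03817516  0.14915625] [ 0.27627681 -0.08230647  0.42871552]
[[ 0.001  0.962  0.274  0.075]
 [ 1.    -0.001 -0.001  0.   ]
 [-0.     0.274 -0.962 -0.14 ]
 [ 0.     0.     0.     1.   ]] 365.9437553050358
[313.         260.67164179] [312 250   3  23  67] [[0.5547, 0.0515], [0.5548, 0.0463], [0.4979, 0.0448], [0.4977, 0.05]]
[-0.0011 -0.6009  0.0029  0.2941 -0.0101  0.0632]
```

View pics/w5.png

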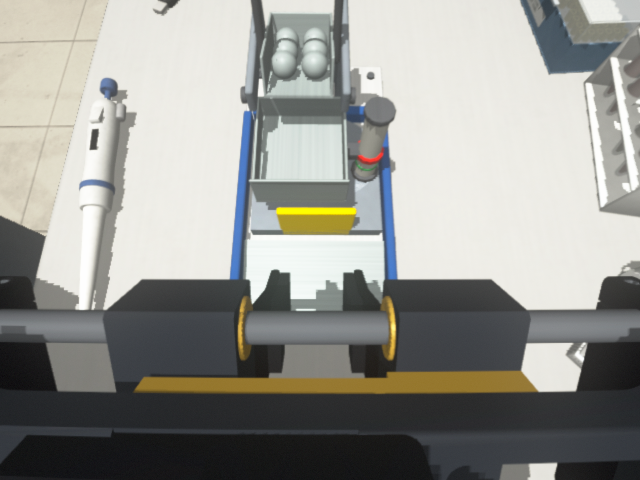

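The wrist view shows the scale docked. Its rear edge (v≈234) is in front of the lip line (v≈238), it sits square between the rails, the pan is empty and the balls are still in the hopper. I now move behind the bar with the fingers closed.

{"name": "step_arm", "arguments": {
  "deltas": [
    [[0, 0, 0, 0.034, 0, -0.05, 0], [0, 0, 0, 0.068, 0, -0.1, 0], [0, -0.3, 0, 0.12, -0.005, -0.07, 0], [0, -0.6, 0, 0.17, -0.01, -0.02, 0], [0, -0.6, 0, 0.22, -0.01, 0.013, 0], [0, -0.6, 0.003, 0.269, -0.01, 0.046, 0], [0, -0.6, 0.003, 0.269, -0.01, 0.046, 0], [0, -0.6, 0.003, 0.269, -0.01, 0.046, 0], [0, -0.6, 0.003, 0.269, -0.01, 0.046, 0]]
  ]
}}

```text
time: 11.6
ee_pos: [0.515, 0.2069, 0.2593]
eef_rot: [0.708, 0.706, -0.001, -0.001]
ft_force: [0.3, -0.8, -0.1]
width: 0.0008
grip_force: 0.0
```

```bash
python3 - <<'E'
from h import *
s=readout.read_state(); print(s["time"],s["ee_pos"],s["ft_force"],s["width"]); print(R.from_quat(s["eef_rot"]).as_matrix().round(3))
c=cams.camera("scene");cv2.imwrite("pics/s6.png",cv2.resize(c["img"][150:350,200:460],None,fx=3,fy=3,interpolation=cv2.INTER_CUBIC)[:,:,::-1])
print(tgt([.514,.205,.162],tool(0)))
E
```

```text
11.6 [0.51503055 0.20693586 0.25929055] [ 0.27496868 -0.78016383 -0.12882602] 0.0008184087415452109
[[ 0.003  1.    -0.003]
 [ 1.    -0.003  0.   ]
 [ 0.    -0.003 -1.   ]]
[-0.0021 -0.0002 -0.0039 -0.0018 -0.0009  0.0975]
```

View pics/s6.png

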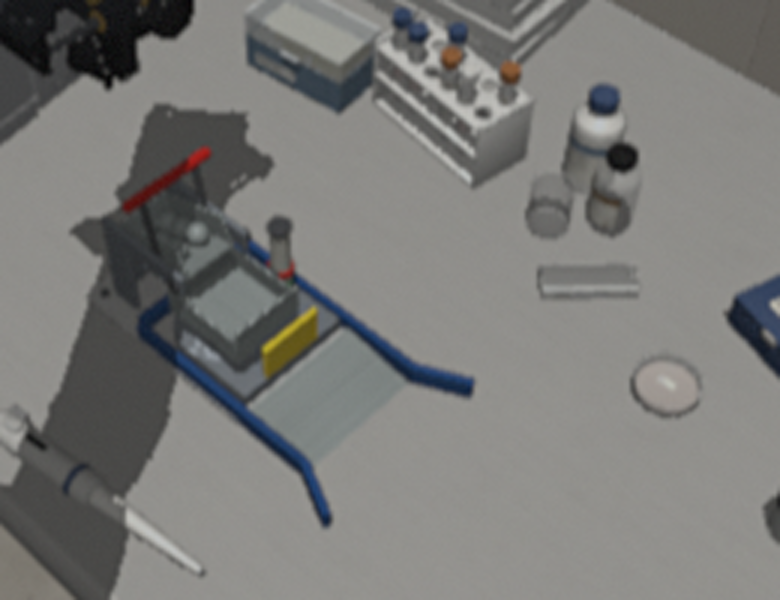

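The scene view confirms the scale sits behind the lip, between the rails, with the hopper at rest. I descend behind the bar.

{"name": "step_arm", "arguments": {
  "deltas": [
    [[0, 0, 0, -0.002, -0.001, 0.04, 0], [0, 0, 0, -0.002, -0.001, 0.08, 0], [0, 0, 0, -0.002, -0.001, 0.098, 0], [0, 0, 0, -0.002, -0.001, 0.098, 0], [0, 0, 0, -0.01, -0.001, 0.098, 0], [0, 0, 0, -0.017, -0.001, 0.098, 0], [0, 0, 0, -0.023, -0.001, 0.098, 0], [0, 0, 0, -0.027, -0.001, 0.098, 0], [0, 0, 0, -0.031, -0.001, 0.098, 0], [0, 0, 0, -0.031, -0.001, 0.098, 0]]
  ]
}}

```text
time: 12.9
ee_pos: [0.5137, 0.1796, 0.163]
eef_rot: [0.707, 0.707, 0.001, -0.001]
ft_force: [-0.6, 4.6, 3.8]
width: 0.0003
grip_force: 2.6
```

```bash
python3 - <<'E'
from h import *
s=readout.read_state(); print(s["time"],s["ee_pos"],s["ft_force"],s["width"])
c=cams.camera("top");ce,st,rc=blob(c["img"],(0,150,80),(8,255,255),(230,215,420,310)); print(ce,st,onz(c,*ce,.155))
c=cams.camera("scene");ce,st,rc=blob(c["img"],(0,150,80),(8,255,255),(200,180,420,340)); print(ce,st,onz(c,*ce,.155))
E
```

```text
12.9 [0.51371925 0.17959275 0.16302364] [-0.55782176  4.55873742  3.78123306] 0.0002723173960044908
[296.85714286 245.        ] [296 243   3   5   7] [0.56054929 0.08589196 0.155     ]
[255.94871795 209.15384615] [242 200  28  20  78] [0.51192492 0.16421513 0.155     ]
```

I'm in contact with the bar at 4.6 N. I follow its arc gently.

{"name": "step_arm", "arguments": {
  "deltas": [
    [[0, 0, 0, -0.0025, 0, -0.0017, 0], [0, 0, 0, -0.005, 0, -0.0033, 0], [0, 0, 0, -0.0076, 0, -0.0047, 0], [0, 0, 0, -0.0103, 0, -0.0061, 0], [0, 0, 0, -0.0129, 0, -0.0074, 0], [0, 0, 0, -0.0158, 0, -0.0085, 0], [0, 0, 0, -0.0186, 0, -0.0096, 0], [0, 0, 0, -0.0215, 0, -0.0105, 0]]
  ]
}}

```text
time: 14.0
ee_pos: [0.5134, 0.1564, 0.1726]
eef_rot: [0.707, 0.707, -0.0, -0.001]
ft_force: [-0.3, 3.3, 2.7]
width: 0.0005
grip_force: 1.4
```

```bash
python3 - <<'E'
from h import *
s=readout.read_state(); print(s["time"],s["ee_pos"],s["ft_force"])
c=cams.camera("scene");cv2.imwrite("pics/s7.png",cv2.resize(c["img"][150:350,200:460],None,fx=3,fy=3,interpolation=cv2.INTER_CUBIC)[:,:,::-1])
E
```

```text
14.0 [0.51335727 0.15643938 0.17263747] [-0.29433049  3.28056228  2.70064078]
```

View pics/s7.png

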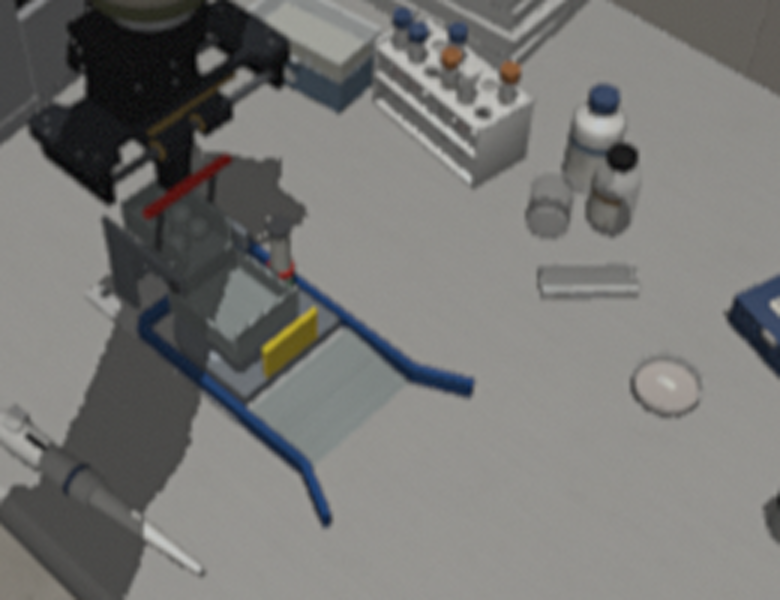

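The hopper is tipping with the finger behind the bar and the balls still in it. I pour slowly.

{"name": "step_arm", "arguments": {
  "deltas": [
    [[0, 0, 0, -0.003, 0, -0.0008, 0], [0, 0, 0, -0.0058, 0, -0.0014, 0], [0, 0, 0, -0.0088, 0, -0.0019, 0], [0, 0, 0, -0.0118, 0, -0.0023, 0], [0, 0, 0, -0.0148, 0, -0.0026, 0], [0, 0, 0, -0.0178, 0, -0.0028, 0], [0, 0, 0, -0.0208, 0, -0.0028, 0], [0, 0, 0, -0.0237, 0, -0.0027, 0], [0, 0, 0, -0.0267, 0, -0.0025, 0], [0, 0, 0, -0.0297, 0, -0.0022, 0], [0, 0, 0, -0.0327, 0, -0.0018, 0], [0, 0, 0, -0.0356, 0, -0.0012, 0], [0, 0, 0, -0.0385, 0, -0.0006, 0], [0, 0, 0, -0.0415, 0, 0, 0], [0, 0, 0, -0.0415, 0, 0, 0], [0, 0, 0, -0.0415, 0, 0, 0], [0, 0, 0, -0.0415, 0, 0, 0], [0, 0, 0, -0.0415, 0, 0, 0]]
  ]
}}

```text
time: 16.3
ee_pos: [0.5134, 0.1155, 0.1727]
eef_rot: [0.707, 0.707, -0.0, -0.001]
ft_force: [0.2, 1.2, -0.3]
width: 0.0008
grip_force: 0.2
```

```bash
python3 - <<'E'
from h import *
s=readout.read_state(); print(s["time"],s["ee_pos"],s["ft_force"])
c=cams.camera("scene"); g=cv2.GaussianBlur(cv2.cvtColor(c["img"],cv2.COLOR_RGB2GRAY),(0,0),.7)
for z in(.056,.076):
  for x in (.49,.514,.54): print(z,x,[tuple(np.round(proj(c,[x,y,z]))) for y in(.07,.1,.13)])
print(g[232:264:2,256:302:2])
E
```

```text
16.3 [0.51338681 0.11545904 0.17265999] [ 0.16115629  1.18848313 -0.34319101]
0.056 0.49 [(np.float64(279.0), np.float64(263.0)), (np.float64(271.0), np.float64(256.0)), (np.float64(262.0), np.float64(249.0))]
0.056 0.514 [(np.float64(287.0), np.float64(257.0)), (np.float64(278.0), np.float64(250.0)), (np.float64(270.0), np.float64(244.0))]
0.056 0.54 [(np.float64(294.0), np.float64(251.0)), (np.float64(286.0), np.float64(244.0)), (np.float64(277.0), np.float64(238.0))]
0.076 0.49 [(np.float64(279.0), np.float64(258.0)), (np.float64(270.0), np.float64(251.0)), (np.float64(262.0), np.float64(244.0))]
0.076 0.514 [(np.float64(286.0), np.float64(252.0)), (np.float64(278.0), np.float64(245.0)), (np.float64(269.0), np.float64(238.0))]
0.076 0.54 [(np.float64(294.0), np.float64(246.0)), (np.float64(285.0), np.float64(239.0)), (np.float64(277.0), np.float64(233.0))]
[[ 46  49  48  47  59  68  69  71  71  66  55  42  44  43  35  46  62  84
   99  98  80  81  92]
 [ 55  57  59  64  68  68  70  69  66  51  42  38  35  47  31  33  41  80
  101  99  81  77 100]
 [ 64  62  57  61  67  69  69  59 
[... 624 characters left out ...]
 76  86  77  85  98]
 [ 46  57  56  56  68  73  66  58  62  60  65  72  69  61  85 123 113  88
   70  73  92  93 100]
 [ 43  61  58  59  66  71  65  60  62  59  62  67  65  82 115 120 117 122
   96  83  80  73  99]
 [ 51  58  60  63  62  63  61  67  70  63  61  63  64 102 134 127 103 119
  111  79  66  70 113]
 [ 75  61  57  59  62  65  63  68  72  65  58  66  73  94 119 114  96  92
   78  65  68 102 143]
 [ 78  62  57  56  58  61  64  63  64  60  63  84 105  84  87  90  96  68
   65  75 114 139 111]
 [ 79  62  57  57  56  57  62  63  64  62  70 104 110 101 102  78  69  65
   81 127 141 105  84]
 [ 77  63  57  57  57  56  56  59  64  63  67  97  92  96  86  65  66  90
  131 132  98  83  83]]
```

The tip angle is about 0.9 and the load on the bar has dropped, so the balls appear to be out. I tip slightly further and hold, then let the hopper down along the arc and withdraw.

{"name": "step_arm", "arguments": {
  "deltas": [
    [[0, 0, 0, -0.0035, 0, 0.001, 0], [0, 0, 0, -0.0035, 0, 0.001, 0], [0, 0, 0, -0.0035, 0, 0.001, 0], [0, 0, 0, -0.0035, 0, 0.001, 0], [0, 0, 0, 0.002, 0, -0.001, 0], [0, 0, 0, 0.008, 0, -0.002, 0], [0, 0, 0, 0.0155, 0, -0.003, 0], [0, 0, 0, 0.023, 0, -0.003, 0], [0, 0, 0, 0.0304, 0, -0.0028, 0], [0, 0, 0, 0.038, 0, -0.0015, 0], [0, 0, 0, 0.0451, 0, 0.0004, 0], [0, 0, 0, 0.05, 0, 0.0023, 0], [0, 0, 0, 0.0555, 0, 0.0047, 0], [0, 0, 0, 0.06, 0, 0.0074, 0], [0, 0, 0, 0.0651, 0, 0.01, 0], [0, 0, 0, 0.07, 0, 0.01, 0], [0, 0, 0, 0.09, 0, 0.01, 0], [0, 0, 0, 0.09, 0, -0.03, 0], [0, 0, 0, 0.09, 0, -0.09, 0], [0, 0, 0, 0.09, 0, -0.09, 0]]
  ]
}}

```text
time: 18.85
ee_pos: [0.5152, 0.2066, 0.2673]
eef_rot: [0.707, 0.707, 0.003, 0.001]
ft_force: [1.2, -0.1, -0.8]
width: 0.0002
grip_force: 0.0
```

```bash
python3 - <<'E'
from h import *
s=readout.read_state(); print(s["time"],s["ee_pos"],s["ft_force"])
for n,b in(("top",(230,215,285,310)),("scene",(200,170,300,230))):
    c=cams.camera(n);ce,st,rc=blob(c["img"],(0,150,80),(8,255,255),b); print(n,ce,st,onz(c,*ce,.151).round(4))
c=cams.camera("scene"); img=c["img"]
# balls: circles in enlarged crop
for n,b in(("top",(270,240,315,285)),("scene",(240,200,305,270))):
    c=cams.camera(n); x0,y0,x1,y1=b; g=cv2.resize(cv2.cvtColor(c["img"],cv2.COLOR_RGB2GRAY)[y0:y1,x0:x1],None,fx=6,fy=6,interpolation=cv2.INTER_CUBIC)
    rr=6*.01*c["fx"]/(1.57 if n=="top" else 1.1)
    ci=cv2.HoughCircles(g,cv2.HOUGH_GRADIENT,1,1.5*rr,param1=60,param2=12,minRadius=int(rr*.75),maxRadius=int(rr*1.3))
    if ci is not None:
        for u,v,q in ci[0]: print(n,u/6+x0,v/6+y0,q,onz(c,u/6+x0,v/6+y0,.045).round(3))
    ce,st,rc=blob(c["img"],(0,100,60),(8,255,255),(285,200,320,270)); print("ring",ce,st)
E
```

```text
18.85 [0.51519986 0.20660461 0.26726001] [ 1.17758894 -0.12693506 -0.79352485]
top [263.84210526 251.21052632] [262 246   4  12  38] [0.5436 0.1662 0.151 ]
scene [256.25       208.45652174] [241 199  29  21  92] [0.5163 0.1685 0.151 ]
top 298.58334 270.25 24.5 [0.502 0.085 0.045]
top 290.41666 261.08334 24.6 [0.525 0.107 0.045]
top 299.58334 261.58334 23.5 [0.524 0.083 0.045]
top 290.75 270.08334 24.6 [0.502 0.106 0.045]
top 288.25 279.91666 19.0 [0.476 0.112 0.045]
top 306.25 274.58334 26.8 [0.491 0.065 0.045]
top 281.41666 270.08334 29.4 [0.501 0.13  0.045]
ring [296.88888889 245.        ] [296 242   3   6   9]
scene 292.91666 226.75 26.6 [0.6   0.135 0.045]
scene 266.08334 252.08333 22.8 [0.496 0.124 0.045]
scene 274.58334 246.41667 25.1 [0.522 0.122 0.045]
scene 286.75 206.91667 21.7 [0.638 0.197 0.045]
ring [294.90909091 244.81818182] [293 243   4   4  11]
```

The bar is back at its rest position (y≈0.168). Across the two cameras six balls show in the pan as a 2×3 grid (y≈0.084, 0.107, 0.123), and the arm is clear. I hand in.

```bash
python3 -c "
from h import *
print(r.close_job())"
```

```text
the job is handed in; nothing more can be done
None
```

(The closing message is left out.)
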